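# Clear the fume-hood bench after a distillation

## Robot

A 7-joint arm with a two-finger parallel gripper is mounted at the origin on the work surface. World frame = base frame: x ahead of the robot, y to its left, z up, the work surface at z = 0. Lengths are in m, angles in rad, forces in N, time in s.
With the tool pointing down it reaches from about 0.4 to 0.85 m from the base axis. Payload 10.4 kg.
Tool frame: the origin (TCP) lies on the centre line of the jaws, within the pads' length; the fingertips stand 17 mm ahead of it and the grasp point (between the pads) lies 2 mm behind it; x points along the fingers, z is the direction in which the jaws open and shut, and the axes are right-handed (so a half turn about x gives the same grasp; the last joint's range is limited). The gripper opens to 87 mm and grips with 3 to 60 N. Pads are 19 mm wide; open, the fingers measure 117 mm over their backs; the gripper's body (75 mm by 190 mm) begins 51 mm behind the grasp point.
Start: joints at [1.301, 0.332, -0.065, 1.46, 0.022, 1.35, -0.088], TCP at [0.153, -0.606, 0.24] pointing down, gripper open.
Joint ranges: [-2.6, 2.6], [-0.5, 2.12], [-1.47, 1.34], [0.16, 2.42], [-1.27, 4.41], [0.06, 2.06], [-2.6, 2.6]. Speed limits (rad/s): [2.22, 2.22, 2.79, 2.79, 3.14, 3.14, 3.14].

## Interface

Orientations are given as a unit quaternion [x, y, z, w].
In Python, from bench import ctrl gives the robot as it stands. Calls block until the motion is done:
- ctrl.move_to(position, orientation): joint-space move of the TCP to a pose.
- ctrl.move_linear(position, max_speed=0.15, orientation=None): straight line of the TCP; orientation=None keeps the orientation; max_speed is the mean speed in m/s.
- ctrl.goto_joints(angles): joint-space move.
- ctrl.set_gripper(opening): finger opening in m; the grip force is fixed at half the most; returns when the fingers have stopped.
- ctrl.hold(seconds).
- ctrl.ik(position, orientation): joint angles nearest the present ones, or None.
- ctrl.get_image(name): name is "side" or "top" or "wrist"; returns the picture (384x512x3 uint8, blue, green, red); there is no depth.
- ctrl.camera_info(name): a dict with "fovy" (degrees; the focal length in pixels is half the picture's height over the tangent of half this angle, whatever the lens; pixels are square), "cx", "cy" (the principal point, pixels), "cam_to_world" (4x4, takes a point from camera to world coordinates). Camera axes: x right, y down, z forward; pixel columns grow to the right and rows downward; lengths in m; the calibration is good to about 2 mm. A picture is of the moment at which its call begins: read the wrist's pose just before it. camera_info takes no time and is no camera call; for the wrist camera it gives the pose at the moment of the call.
A pose or a line that the arm cannot do raises ctrl.PlanningError and nothing moves.
- ctrl.job_done(): hands the job in, once; it reports no verdict.
Trained networks look in the newest picture that a camera, given by its name, has taken for a name from the list of things; names that differ only in an ending like _2 or _b are one class to them, and where a whole thing is asked for, a point or a joint stands for the part that bears it (a point fixed in the world has none). Each returns a list of dicts, best first, with "p" (0 to 1); they miss things now and then, are a little off and sometimes report something else, mostly with a low value. They report only what shows in the picture. A call takes as long as a camera call.
- ctrl.search_frame(camera, target): "box" ([left, top, width, height] in pixels, round what is visible of it).
- ctrl.place_of(camera, target): "point" ([column, row] in pixels: a listed point, or the origin of a listed thing).
Readings, each from a call of its own:
- ctrl.get_clock(): time.
- ctrl.get_joints(): joint angles.
- ctrl.get_qvel(): joint speeds.
- ctrl.get_joint_efforts(): joint torques, N m.
- ctrl.get_eef_pos(): TCP position.
- ctrl.get_tool_rot(): TCP orientation.
- ctrl.get_ft_force(): force on the tool from outside, world axes, zero at the start.
- ctrl.get_moment(): the same for the moment, N m.
- ctrl.get_grip_width(): finger opening in m.
Only numpy, scipy, OpenCV 4.12 (cv2) and the standard library are available. Lean on these libraries where they do the work, as an engineer would, in place of code of your own. Each camera call takes 0.05 s, during which the arm holds its last target. There are 200 camera calls.

## Task

Clear the bench: stand both amber jars upright on the floor of the white tray, and lay both steel clamp heads on the floor of the green tray. Stack the small blue-lidded tub on the large box with the blue lid, its four feet fully home in the recesses of that lid. Let go of everything, and do not shift the yellow-lidded box.

Things in the scene. Friction and masses are not known exactly. Their poses are not given: they have to be found in the camera images.
- jar1_center (a point): amber glass sample jar with a white cap, upright, round, 40 mm in diameter, 50 mm tall, about 60 g; the point is its centre, 25 mm up. One of the two, which are alike
- jar2_center (a point): amber glass sample jar with a white cap, upright, round, 40 mm in diameter, 50 mm tall, about 60 g; the point is its centre, 25 mm up. The other of the two, which are alike
- boss1_center (a point): steel clamp head (the block that joins two rods): block 28 mm (x) x 34 mm (y) x 32 mm tall, with a screw and wing at each y end that make it 56 mm long along y; about 150 g; grasp the block across x. The point is its centre, 16 mm above its underside; z up. One of the two, which are alike
- boss2_center (a point): steel clamp head (the block that joins two rods): block 28 mm (x) x 34 mm (y) x 32 mm tall, with a screw and wing at each y end that make it 56 mm long along y; about 150 g; grasp the block across x. The point is its centre, 16 mm above its underside; z up. The other of the two, which are alike
- tub_center (a point): small white tub with a blue lid, 60 (x) x 80 (y) x 45 mm tall over its feet, 120 g; grasp across x. Four round feet, 10 mm wide tapering to 6, stand 5 mm out below it at 23 mm along x, 33 mm along y either side of its middle. The point is its centre, 22.5 mm above the feet's bottom; z up. Stacked, its feet's bottom is 51 mm above the blue box's underside; half a turn makes no difference
- white_tray: white square open tray, 150 x 150 mm outside, fixed to the bench; walls 4 mm thick and 22 mm high, floor about 5 mm thick; x and y along its sides. Origin: centre of its underside. The amber jars belong here
- green_tray: green square open tray, 150 x 150 mm outside, fixed to the bench; walls 4 mm thick and 22 mm high, floor about 5 mm thick; x and y along its sides. Origin: centre of its underside. The clamp heads belong here
- blue_box: large white storage box with a blue lid, lid 92 (x) x 122 (y) mm; its top face, 55 mm above the ground, has four black-floored square recesses, 14 mm wide and 4 mm deep, centred 23 mm along x and 33 mm along y either side of the middle. Loose, 0.8 kg. Origin: centre of its underside; z up. The small tub is stacked on this one
- yellow_box: large white storage box with a yellow lid, otherwise like the blue one: lid 92 (x) x 122 (y) mm; its top face, 55 mm above the ground, has four black-floored square recesses, 14 mm wide and 4 mm deep, centred 23 mm along x and 33 mm along y either side of the middle. Loose, 0.8 kg. Origin: centre of its underside; z up. Nothing goes here; leave it alone

How it is judged:
By the outcome, as a careful person would: the job done as asked, in the order asked, and still so for the second after the job is handed in, with the robot touching nothing.
It also fails if it takes over 128 s, if anything falls off the work surface, if the arm or the gripper's body presses on something with over 40 N, if the wrist force passes 120 N, or if a joint passes its speed limit or range.

## Working session

There is one attempt and no reset: what is moved stays moved. The work goes in short steps, each a Python script; the robot and the scene stay as the last script left them, time stands still between calls to the robot, and variables do not carry over. Pictures are saved under pics/ and viewed, about 12 in all and at most 16, crops included, and the job is handed in when it is done.

```bash
ls; mkdir -p pics; python3 - <<'E'
from bench import ctrl
import cv2, numpy as np
ims=[]
for c in ["top","side","wrist"]:
    im=ctrl.get_image(c); cv2.imwrite(f"pics/{c}0.png",im); i=ctrl.camera_info(c)
    print(c,i["fovy"],i["cx"],i["cy"],np.round(i["cam_to_world"],3).tolist(), {k:v for k,v in i.items() if k not in("fovy","cx","cy","cam_to_world")})
for c in ["top","side"]:
  for t in ["jar1_center","boss1_center","tub_center","white_tray","green_tray","blue_box","yellow_box"]:
    print(c,t,[(np.round(d["point"]).tolist(),round(d["p"],2)) for d in ctrl.place_of(c,t)])
print(ctrl.get_tool_rot(),ctrl.get_clock())
E
```

```text
pics
top 42.25857424616592 254.91663273150758 187.68414816494956 [[-0.025, -0.989, 0.148, 0.353], [-1.0, 0.025, -0.004, 0.016], [0.0, -0.148, -0.989, 1.212], [0.0, 0.0, 0.0, 1.0]] {}
side 53.93331882162166 254.3254651505581 188.3485067358046 [[-0.793, -0.359, 0.492, -0.019], [-0.609, 0.479, -0.632, 0.726], [-0.009, -0.801, -0.599, 0.745], [0.0, 0.0, 0.0, 1.0]] {}
wrist 68.3517810546024 259.8627559478011 191.24936787048057 [[0.244, -0.926, -0.287, 0.231], [-0.97, -0.234, -0.071, -0.584], [-0.001, 0.295, -0.955, 0.384], [0.0, 0.0, 0.0, 1.0]] {}
top jar1_center [([309.0, 210.0], 0.8)]
top boss1_center [([222.0, 228.0], 0.6)]
top tub_center [([176.0, 227.0], 0.73)]
top white_tray [([308.0, 146.0], 0.56), ([220.0, 142.0], 0.21)]
top green_tray [([220.0, 138.0], 0.61)]
top blue_box [([108.0, 198.0], 0.75), ([173.0, 227.0], 0.21)]
top yellow_box [([420.0, 191.0], 0.56)]
side jar1_center [([285.0, 210.0], 0.66)]
side boss1_center [([267.0, 228.0], 0.59)]
side tub_center [([238.0, 252.0], 0.62)]
side white_tray [([254.0, 176.0], 0.96), ([311.0, 174.0], 0.24)]
side green_tray [([207.0, 206.0], 0.79)]
side blue_box [([171.0, 286.0], 0.6)]
side yellow_box [([325.0, 154.0], 0.98)]
[ 0.43462025  0.55769868 -0.43467294  0.55779643] 0.85
```

View pics/top0.png

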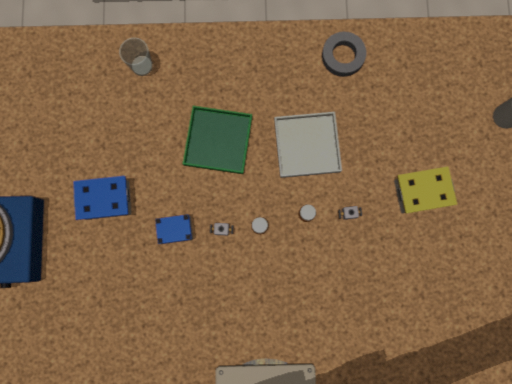

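View pics/side0.png

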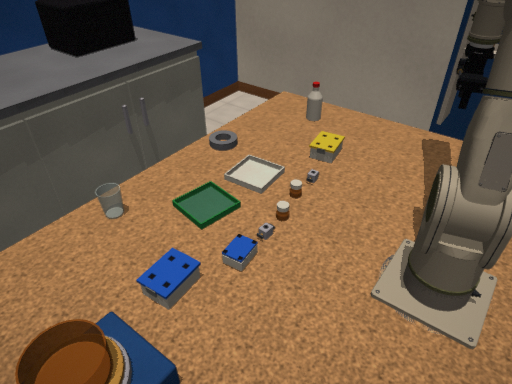

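The top view shows jars near (260,226) and (308,213), clamp heads near (221,229) and (351,213), and the tub at (174,229). The blue box is at (101,198), the yellow box at (427,190), the green tray at (219,140) and the white tray at (308,145). The side view agrees. Next I compute positions from the top view.

```bash
cat > h.py <<'E'
from bench import ctrl
import cv2, numpy as np
from scipy.spatial.transform import Rotation as R
def quat(a):  # tool down, jaws opening along world angle a
    x=np.array([0,0,-1.]); z=np.array([np.cos(a),np.sin(a),0]); return R.from_matrix(np.c_[x,np.cross(z,x),z]).as_quat()
def p2w(info,px,h):
    px=np.atleast_2d(px).astype(float); f=192/np.tan(np.radians(info["fovy"])/2); T=np.array(info["cam_to_world"])
    d=np.c_[(px[:,0]-info["cx"])/f,(px[:,1]-info["cy"])/f,np.ones(len(px))]@T[:3,:3].T
    return (T[:3,3]+d*((h-T[2,3])/d[:,2])[:,None])
def w2p(info,P):
    f=192/np.tan(np.radians(info["fovy"])/2); T=np.array(info["cam_to_world"])
    c=(np.atleast_2d(P)-T[:3,3])@T[:3,:3]; return np.c_[c[:,0]/c[:,2]*f+info["cx"],c[:,1]/c[:,2]*f+info["cy"]]
def look(name,cam="wrist"):
    i=ctrl.camera_info(cam); im=ctrl.get_image(cam); cv2.imwrite(f"pics/{name}.png",im); return i,im
def blobs(i,mask,h,amin=60):
    """world centre, sizes, yaw of long side of each blob's minAreaRect, at height h"""
    out=[]
    for c in cv2.findContours(mask.astype(np.uint8),cv2.RETR_EXTERNAL,cv2.CHAIN_APPROX_NONE)[0]:
        if cv2.contourArea(c)<amin: continue
        w=p2w(i,c[:,0,:],h)[:,:2]; (cx,cy),(a,b),t=cv2.minAreaRect((w*1000).astype(np.float32))
        if a<b: a,b,t=b,a,t+90
        out.append((round(cx/1000,4),round(cy/1000,4),round(a,1),round(b,1),round((t+90)%180-90,1),c[:,0].mean(0).round().tolist()))
    return out
def col(im,name):
    H,S,V=[im2.astype(int) for im2 in cv2.split(cv2.cvtColor(im,cv2.COLOR_BGR2HSV))]
    return {"blue":(H>105)&(H<128)&(S>150)&(V>90),"yellow":(H>24)&(H<36)&(S>150)&(V>100),"green":(H>60)&(H<90)&(S>100),
            "white":(S<50)&(V>150)}[name]
E
python3 - <<'E'
from h import *
i=ctrl.camera_info("top"); im=cv2.imread("pics/top0.png")
print("blue",blobs(i,col(im,"blue"),.053)); print("yel",blobs(i,col(im,"yellow"),.055)); print("green",blobs(i,col(im,"green"),.022)); print("white",blobs(i,col(im,"white"),.022))
for n,px,h in [("jarA",(260,226),.05),("jarB",(308,213),.05),("bossA",(221,229),.03),("bossB",(351,213),.03),("tub",(174,229),.045),("blue",(101,198),.055)]: print(n,p2w(i,px,h).round(3)[0][:2])
E
```

```text
blue [(0.4343, 0.2042, 76.4, 55.9, -84.3, [173.0, 229.0]), (0.4205, 0.5756, 189.6, 68.4, 1.0, [17.0, 233.0]), (0.5124, 0.3754, 121.1, 89.7, -85.1, [100.0, 198.0])]
yel [(0.5122, -0.392, 122.3, 91.5, -81.3, [427.0, 190.0])]
green [(0.654, 0.1006, 148.4, 146.5, -9.8, [217.0, 140.0])]
white [(0.4411, 0.0035, 30.5, 28.8, 43.4, [259.0, 225.0]), (0.47, -0.1146, 31.5, 28.9, -2.3, [308.0, 212.0]), (0.6326, -0.1172, 137.9, 136.1, -86.2, [306.0, 146.0])]
jarA [0.436 0.002]
jarB [ 0.464 -0.111]
bossA [0.433 0.095]
bossB [ 0.463 -0.216]
tub [0.434 0.204]
blue [0.511 0.373]
```

```bash
python3 - <<'E'
from h import *
print("z axis now",R.from_quat(ctrl.get_tool_rot()).as_matrix()[:,2].round(2))
r=np.radians
for n,p,a in [("jarA",(.437,.003,.025),0),("jarB",(.466,-.113,.025),0),("bA",(.433,.095,.021),0),("bB",(.463,-.216,.021),0),("tub",(.434,.204,.025),5.7),("box",(.512,.374,.09),5),("W",(.632,-.117,.03),4),("G",(.654,.1,.03),-9)]:
    for da in (0,180):
        for z in (p[2],.2):
            q=ctrl.ik([p[0],p[1],z],quat(r(a+da))); print(n,da,z,None if q is None else np.round(q,2).tolist())
E
```

```text
z axis now [ 0.24 -0.97  0.  ]
jarA 0 0.025 [0.79, 0.34, -0.98, 2.11, 0.37, 0.87, -0.4]
jarA 0 0.2 [0.88, -0.02, -0.96, 1.94, -0.02, 1.21, -0.07]
jarA 180 0.025 [1.09, 0.62, -1.38, 2.1, 0.73, 1.04, 2.47]
jarA 180 0.2 None
jarB 0 0.025 [0.75, 0.34, -0.68, 2.02, 0.28, 0.87, -0.08]
jarB 0 0.2 [0.81, 0.09, -0.69, 1.86, 0.06, 1.22, 0.1]
jarB 180 0.025 [-0.84, 0.54, 1.17, 2.09, -0.63, 0.93, -2.45]
jarB 180 0.2 None
bA 0 0.021 [0.52, 0.33, -0.91, 2.1, 0.35, 0.86, -0.6]
bA 0 0.2 [0.97, 0.03, -1.27, 1.92, 0.03, 1.21, -0.31]
bA 180 0.021 [0.77, 0.51, -1.23, 2.09, 0.6, 0.96, 2.35]
bA 180 0.2 None
bB 0 0.021 [0.83, 0.39, -0.55, 1.95, 0.26, 0.88, 0.15]
bB 0 0.2 [0.89, 0.15, -0.59, 1.79, 0.09, 1.23, 0.28]
bB 180 0.021 [-0.59, 0.64, 1.16, 2.02, -0.73, 0.98, -2.19]
bB 180 0.2 [-0.79, 0.24, 1.31, 1.86, -0.25, 1.23, -2.55]
tub 0 0.025 [0.5, 0.59, -1.21, 2.0, 0.66, 1.02, -0.94]
tub 0 0.2 [0.3, 0.11, -0.87, 1.85, 0.09, 1.22, -0.5]
tub 180 0.025 [0.51, 0.62, -1.24, 2.0, 0.69, 1.03, 2.18]
tub 180 0.2 [0.7, 0.26, -1.36, 1.84, 0.27, 1.26, 2.5]
box 0 0.09 [0.13, 0.86, -1.25, 1.55, 0.83, 1.34, -1.13]
box 0 0.2 [0.12, 0.7, -1.25, 1.44, 0.66, 1.46, -1.04]
box 180 0.09 [0.13, 0.86, -1.25, 1.55, 0.83, 1.34, 2.01]
box 180 0.2 [0.12, 0.7, -1.25, 1.44, 0.66, 1.46, 2.11]
W 0 0.03 [0.61, 0.66, -0.67, 1.58, 0.45, 1.06, -0.12]
W 0 0.2 [0.64, 0.49, -0.73, 1.43, 0.33, 1.34, -0.04]
W 180 0.03 [-0.65, 0.92, 1.15, 1.66, -0.9, 1.19, -2.35]
W 180 0.2 [-0.66, 0.65, 1.16, 1.51, -0.6, 1.38, -2.53]
G 0 0.03 [0.4, 0.79, -0.9, 1.52, 0.65, 1.16, -0.78]
G 0 0.2 [0.46, 0.65, -1.04, 1.37, 0.55, 1.43, -0.72]
G 180 0.03 [0.57, 1.01, -1.26, 1.51, 0.98, 1.34, 2.2]
G 180 0.2 [0.55, 0.77, -1.25, 1.36, 0.72, 1.51, 2.34]
```

```bash
python3 - <<'E'
from h import *
ctrl.move_to([.45,-.06,.22],quat(0)); i,im=look("w1")
print(np.round(i["cam_to_world"],3).tolist(),ctrl.get_clock())
for t in ["jar1_center","boss1_center","white_tray"]:
    for d in ctrl.place_of("wrist",t): print(t,np.round(d["point"]),round(d["p"],2),p2w(i,d["point"],.005 if "tray" in t else .025 if "jar" in t else .016).round(3))
print("white",blobs(i,col(im,"white"),.05))
E
```

```text
[[1.0, -0.002, -0.0, 0.45], [-0.002, -0.955, -0.295, 0.022], [0.0, 0.295, -0.955, 0.365], [0.0, 0.0, 0.0, 1.0]] 3.125
jar1_center [270. 210.] 0.87 [[ 0.462 -0.108  0.025]]
boss1_center [245.  30.] 0.98 [[0.434 0.1   0.016]]
white_tray [394. 209.] 0.74 [[ 0.632 -0.114  0.005]]
white [(0.6211, -0.0986, 137.4, 124.3, 3.8, [422.0, 198.0]), (0.4391, 0.0071, 34.7, 34.6, -0.1, [250.0, 119.0]), (0.4339, 0.0944, 29.6, 24.4, 86.0, [244.0, 27.0])]
```

View pics/w1.png

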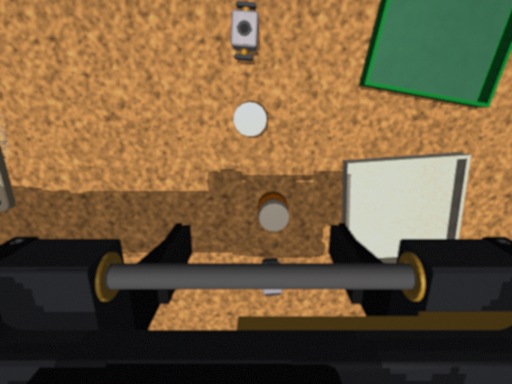

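Clamp head A shows at (245,30), jar A's cap at (250,119), jar B at (273,212) and the white tray around (405,210). All agree with the top view within a few mm. Picking up the jars now.

```bash
cat >> h.py <<'E'
def pick(x,y,z,a,opening=.08,hover=.11,lift=.11):
    q=quat(np.radians(a)); ctrl.move_to([x,y,hover],q); ctrl.set_gripper(opening)
    ctrl.move_linear([x,y,z],.15); ctrl.set_gripper(0); w=ctrl.get_grip_width()
    ctrl.move_linear([x,y,lift],.2); print("grip",round(w,4),round(ctrl.get_grip_width(),4),"t",ctrl.get_clock())
def place(x,y,z,a,opening,hover=.11):
    q=quat(np.radians(a)); ctrl.move_to([x,y,hover],q); ctrl.move_linear([x,y,z+.015],.2); ctrl.move_linear([x,y,z],.05)
    f=ctrl.get_ft_force(); ctrl.set_gripper(opening); ctrl.move_linear([x,y,hover],.2); print("F",np.round(f,1),"t",ctrl.get_clock())
def slot(c,a,d):
    a=np.radians(a); return c[0]-np.sin(a)*d, c[1]+np.cos(a)*d
E
python3 - <<'E'
from h import *
W=(.632,-.116)
pick(.464,-.110,.025,0)
place(*slot(W,4,-.034),.0315,4,.065)
pick(.439,.005,.025,0)
i,im=look("w2")
place(*slot(W,4,.034),.0315,4,.065)
ctrl.move_to([.55,.0,.2],quat(0)); look("w3")
look("t3","top")
a=np.hstack([cv2.imread("pics/w3.png")[:,:400],cv2.resize(cv2.imread("pics/t3.png")[90:250,60:460],(400*96//100,384))]); cv2.imwrite("pics/c3.png",a); print(a.shape)
E
```

```text
grip 0.0392 0.0388 t 6.3667
F [ 0.7  0.5 -1.5] t 9.3167
grip 0.0388 0.0391 t 12.975
F [-0.3 -0.1 -0.1] t 16.0917
(384, 784, 3)
```

View pics/c3.png

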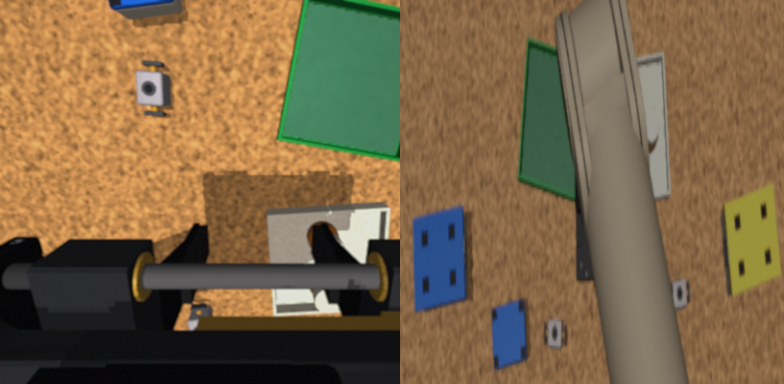

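Clamp head A is at (152,88) in the left half. The arm hides the white tray, so I look again from further right, which also shows clamp head B.

```bash
python3 - <<'E'
from h import *
ctrl.move_to([.53,-.26,.22],quat(0)); i,im=look("w4")
for t in ["jar1_center","boss1_center"]:
    for d in ctrl.place_of("wrist",t): print(t,np.round(d["point"]),round(d["p"],2),p2w(i,d["point"],.03 if "jar" in t else .016).round(3))
j,tm=look("t4","top")
for t in ["jar1_center","boss1_center"]:
    for d in ctrl.place_of("top",t): print(t,np.round(d["point"]),round(d["p"],2),p2w(j,d["point"],.03 if "jar" in t else .016).round(3))
E
```

```text
jar1_center [352.  78.] 0.84 [[ 0.632 -0.147  0.03 ]]
boss1_center [249. 257.] 0.61 [[ 0.516 -0.378  0.016]]
boss1_center [352.  80.] 0.46 [[ 0.636 -0.147  0.016]]
jar1_center [320. 144.] 0.71 [[ 0.633 -0.15   0.03 ]]
boss1_center [223. 229.] 0.8 [[0.434 0.09  0.016]]
```

View pics/w4.png

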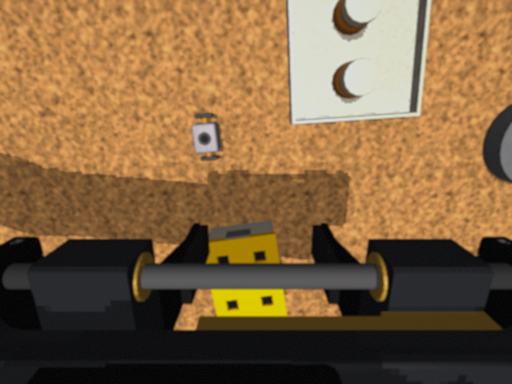

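Both jars stand upright in the white tray, at (355,8) and (353,80). Clamp head B is at (205,138), with its screw ends near (204,117) and (209,157).

```bash
python3 - <<'E'
from h import *
i=ctrl.camera_info("wrist"); T=np.array(i["cam_to_world"])
def show(P,im,dx=(0,0)):
    j=dict(i); M=T.copy(); M[:2,3]+=dx[:2]; M[2,3]+=dx[2]; j["cam_to_world"]=M
    c=p2w(j,P[0],.032)[0]; a,b=p2w(j,P[1:],.018)[:,:2]; d=a-b; print(im,c.round(4),((a+b)/2).round(4),"len",np.linalg.norm(d).round(3),"yaw",np.degrees(np.arctan2(-d[0],d[1])).round(1))
show([(205,138),(204,117),(209,157)],"B w4")
show([(149,88),(152,65),(154,112)],"A w3",(.02,.26,-.02))
show([(244,28),(246,5),(244,55)],"A w1",(-.08,.2,0))
for n,x0 in [("w3",(152,88)),("w4",(205,138)),("w1",(244,30))]:
    im=cv2.imread(f"pics/{n}.png"); m=(cv2.cvtColor(im,cv2.COLOR_BGR2HSV)[...,1]<70)&(im.max(2)>90); k=np.zeros_like(m); y,x=x0[1],x0[0]; k[max(0,y-22):y+23,x-22:x+23]=m[max(0,y-22):y+23,x-22:x+23]
    j=dict(i); M=T.copy(); M[:3,3]+={"w3":(.02,.26,-.02),"w4":(0,0,0),"w1":(-.08,.2,0)}[n]; j["cam_to_world"]=M; print(n,blobs(j,k,.032,100))
E
```

```text
Traceback (most recent call last):
IndexError: tuple index out of range
```

```bash
python3 - <<'E'
from h import *
i=ctrl.camera_info("wrist"); T=np.array(i["cam_to_world"])
off={"w3":(.02,.26,-.02),"w4":(0,0,0),"w1":(-.08,.2,0)}
def info(n):
    j=dict(i); M=T.copy(); M[:3,3]+=off[n]; j["cam_to_world"]=M; return j
def show(P,n):
    j=info(n); c=p2w(j,P[0],.032)[0]; a,b=p2w(j,P[1:],.018)[:,:2]; d=a-b; print(n,c.round(4),((a+b)/2).round(4),"len",np.linalg.norm(d).round(3),"yaw",np.degrees(np.arctan2(-d[0],d[1])).round(1))
show([(205,138),(204,117),(209,157)],"w4")
show([(149,88),(152,65),(154,112)],"w3")
show([(244,28),(246,5),(244,55)],"w1")
for n,x0 in [("w3",(152,88)),("w4",(205,138)),("w1",(244,30))]:
    im=cv2.imread(f"pics/{n}.png"); m=(cv2.cvtColor(im,cv2.COLOR_BGR2HSV)[...,1]<70)&(im.max(2)>90); k=np.zeros_like(m); y,x=x0[1],x0[0]; k[max(0,y-22):y+23,x-22:x+23]=m[max(0,y-22):y+23,x-22:x+23]
    print(n,blobs(info(n),k,.032,100))
E
```

```text
w4 [ 0.466  -0.2136  0.032 ] [ 0.4653 -0.2145] len 0.048 yaw 4.1
w3 [0.4345 0.1001 0.032 ] [0.4336 0.0998] len 0.048 yaw -3.7
w1 [0.4332 0.1003 0.032 ] [0.4335 0.101 ] len 0.049 yaw -3.4
w3 [(0.435, 0.0998, 33.8, 27.9, 84.3, [149.0, 88.0])]
w4 [(0.4655, -0.2134, 34.6, 28.0, -84.8, [205.0, 137.0])]
w1 [(0.4333, 0.0999, 33.5, 27.5, 88.4, [244.0, 28.0])]
```

```bash
python3 - <<'E'
from h import *
G=(.652,.1005)
pick(.4655,-.2145,.021,4.7,.06)
place(*slot(G,-9,-.033),.0275,-9,.06)
pick(.4343,.0985,.021,-4,.06)
place(*slot(G,-9,.033),.0275,-9,.06)
ctrl.move_to([.55,.13,.26],quat(0)); i,im=look("w5")
print("blue",blobs(i,col(im,"blue"),.045))
for t in ["boss1_center","tub_center","blue_box"]:
    for d in ctrl.place_of("wrist",t): print(t,np.round(d["point"]),round(d["p"],2),p2w(i,d["point"],.0225).round(3))
E
```

```text
grip 0.0278 0.0278 t 21.1583
F [-0.6 -0.  -1.1] t 24.775
grip 0.028 0.0277 t 27.85
F [-0.5  0.7 -1.4] t 31.1
blue [(0.4363, 0.2104, 77.9, 58.5, -83.6, [169.0, 104.0]), (0.4895, 0.3193, 38.4, 3.8, -0.1, [204.0, 1.0])]
boss1_center [338. 164.] 0.6 [[0.657 0.133 0.023]]
tub_center [174. 102.] 0.64 [[0.44  0.215 0.023]]
```

View pics/w5.png

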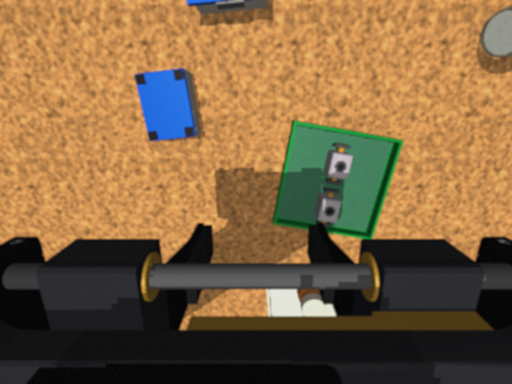

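The clamp heads lie in the green tray at (340,163) and (328,210). The tub is at (168,104). I will view the tub and the box from the same relative wrist pose so the calibration bias cancels.

```bash
cat >> h.py <<'E'
def rel(i,px,h,c,a):  # pixel -> coordinates in the frame at c with yaw a
    a=np.radians(a); d=p2w(i,px,h)[:,:2]-np.array(c); return d@np.array([[np.cos(a),-np.sin(a)],[np.sin(a),np.cos(a)]])
E
python3 - <<'E'
from h import *
for n,c,a,h,yaw in [("tub",(.4355,.2065),6,.045,0),("box",(.512,.3755),5,.055,0)]:
    x,y=slot(c,a,-.055); ctrl.move_to([x,y,.155+h],quat(np.radians(a))); ctrl.hold(.3); i,im=look("f_"+n)
    print(n,ctrl.get_eef_pos().round(4),"blue",blobs(i,col(im,"blue"),h,300))
    g=im.max(2)<60
    for cc in cv2.findContours(g.astype(np.uint8),cv2.RETR_EXTERNAL,cv2.CHAIN_APPROX_NONE)[0]:
        A=cv2.contourArea(cc)
        if 30<A<400:
            m=cv2.moments(cc); p=(m["m10"]/A,m["m01"]/A); print(np.round(p,1),A,p2w(i,p,h)[0,:2].round(4))
a=np.hstack([cv2.imread("pics/f_tub.png")[:300,60:460],cv2.imread("pics/f_box.png")[:300,60:460]]); cv2.imwrite("pics/c6.png",a); print(ctrl.get_clock())
E
```

```text
tub [0.4417 0.1521 0.2003] blue [(0.4346, 0.2105, 76.6, 57.6, -83.7, [259.0, 127.0]), (0.5188, 0.3284, 95.1, 15.4, 6.0, [362.0, 9.0])]
[280.8 160.1] 41.0 [0.4615 0.1803]
[237.9 160.1] 37.5 [0.4156 0.1754]
[282.   95.6] 41.5 [0.4544 0.2456]
[355.4  24.3] 100.0 [0.515  0.3158]
box [0.5171 0.3199 0.2103] blue [(0.4272, 0.2336, 43.5, 38.8, -85.1, [173.0, 241.0]), (0.5123, 0.3799, 120.4, 90.3, -85.1, [260.0, 122.0])]
[295.7 299.3] 40.5 [0.5751 0.1722]
[281.5 158.5] 80.5 [0.5379 0.3491]
[239.  158.1] 65.0 [0.4925 0.3456]
[284.2  93.9] 47.5 [0.5336 0.4145]
34.275
```

View pics/c6.png

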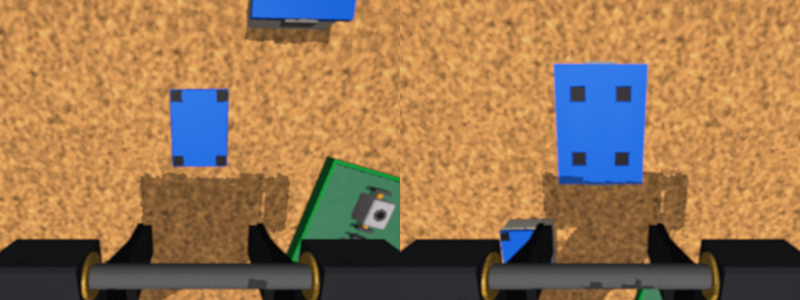

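Left half: the tub lid with four dark corner squares around (200,128). Right half: the box lid with four recesses around (600,125). I fit the squares to get precise centres.

```bash
python3 - <<'E'
from h import *
i=ctrl.camera_info("wrist"); T=np.array(i["cam_to_world"]); box=ctrl.get_eef_pos(); Rb=ctrl.get_tool_rot()
for n,h,tcp,a in [("tub",.045,np.array([.4417,.1521,.2003]),6),("box",.055,box,5)]:
    Q=np.array(quat(np.radians(a))); rel_=R.from_quat(Rb).as_matrix().T
    M=np.eye(4); Rn=R.from_quat(Q).as_matrix()@rel_; M[:3,:3]=Rn@T[:3,:3]; M[:3,3]=tcp+Rn@(T[:3,3]-box)
    j=dict(i); j["cam_to_world"]=M
    im=cv2.imread(f"pics/f_{n}.png"); V=im.max(2)
    for hh in (h,h-.004):
      P=[]
      for x,y in [(238,160),(281,160),(238,95),(283,95)]:
        r=9; w=110-V[y-r:y+r+1,x-r:x+r+1].astype(float); w[w<0]=0
        if n=="tub": w[np.abs(im[y-r:y+r+1,x-r:x+r+1].astype(int)[...,0]-im[y-r:y+r+1,x-r:x+r+1][...,2])>35]=0
        yy,xx=np.mgrid[y-r:y+r+1,x-r:x+r+1]; P.append(((w*xx).sum()/w.sum(),(w*yy).sum()/w.sum()))
      W=p2w(j,P,hh)[:,:2]; dx=((W[1]-W[0])+(W[3]-W[2]))/2; dy=((W[2]-W[0])+(W[3]-W[1]))/2
      print(n,hh,np.round(P,1).tolist(),"c",W.mean(0).round(4),"dx",np.linalg.norm(dx).round(4),"dy",np.linalg.norm(dy).round(4),"yaw",np.degrees([np.arctan2(dx[1],dx[0]),np.arctan2(-dy[0],dy[1])]).round(2))
E
```

```text
tub 0.045 [[237.8, 160.6], [280.7, 160.5], [236.0, 95.7], [281.9, 95.4]] c [0.4346 0.2101] dx 0.0462 dy 0.0662 yaw [6.24 6.2 ]
tub 0.040999999999999995 [[237.8, 160.6], [280.7, 160.5], [236.0, 95.7], [281.9, 95.4]] c [0.4346 0.2098] dx 0.0468 dy 0.0671 yaw [6.24 6.2 ]
box 0.055 [[238.9, 158.2], [281.4, 158.3], [237.5, 93.4], [283.1, 93.6]] c [0.512  0.3803] dx 0.0457 dy 0.0657 yaw [4.81 4.81]
box 0.051000000000000004 [[238.9, 158.2], [281.4, 158.3], [237.5, 93.4], [283.1, 93.6]] c [0.5121 0.38  ] dx 0.0463 dy 0.0665 yaw [4.81 4.81]
```

```bash
cat >> h.py <<'E'
def squares(i,im,h,guess):
    V=im.max(2); P=[]; r=9
    for x,y in guess:
        p=im[y-r:y+r+1,x-r:x+r+1].astype(int); w=110.-p.max(2); w[(w<0)|(np.abs(p[...,0]-p[...,2])>35)]=0
        yy,xx=np.mgrid[y-r:y+r+1,x-r:x+r+1]; P.append(((w*xx).sum()/w.sum(),(w*yy).sum()/w.sum()))
    W=p2w(i,P,h)[:,:2]; dx=((W[1]-W[0])+(W[3]-W[2]))/2; dy=((W[2]-W[0])+(W[3]-W[1]))/2
    print("c",W.mean(0).round(4),np.linalg.norm(dx).round(4),np.linalg.norm(dy).round(4),"yaw",np.degrees([np.arctan2(dx[1],dx[0]),np.arctan2(-dy[0],dy[1])]).round(2))
    return W.mean(0)
E
python3 - <<'E'
from h import *
x,y,a=.4346,.2081,6.2
ctrl.move_to([x,y,.13],quat(np.radians(a))); ctrl.set_gripper(.087); ctrl.move_linear([x,y,.03],.1); ctrl.set_gripper(0); print(ctrl.get_grip_width())
ctrl.set_gripper(.087); print(ctrl.get_eef_pos().round(4)); ctrl.move_linear([x,y,.13],.15)
u,v=slot((.4355,.2065),6,-.055); ctrl.move_to([u,v,.2],quat(np.radians(6))); ctrl.hold(.3); i,im=look("f_tub2")
print(ctrl.get_eef_pos().round(4)); squares(i,im,.045,[(238,160),(281,160),(236,95),(282,95)]); print(ctrl.get_clock())
E
```

```text
0.05944245365388034
[0.4346 0.2081 0.03  ]
[0.4408 0.1524 0.1995]
c [0.4343 0.2101] 0.0464 0.0666 yaw [6.06 6.34]
39.9
```

Closing the jaws did not shift the tub, so the wrist camera's x bias is negligible. Stacking now.

```bash
python3 - <<'E'
from h import *
pick(.4345,.2081,.03,6.2,.087,hover=.13,lift=.16)
x,y=.5123,.3782; ctrl.move_to([x,y,.16],quat(np.radians(4.8))); ctrl.move_linear([x,y,.09],.1); ctrl.hold(.2); f0=ctrl.get_ft_force(); print("free",f0.round(1))
for z in (.087,.085,.083,.0815,.081):
    ctrl.move_linear([x,y,z],.02); d=ctrl.get_ft_force()-f0; print(z,ctrl.get_eef_pos().round(4),d.round(1))
    if abs(d[2])>12: break
print(ctrl.get_clock())
E
```

```text
grip 0.0592 0.0598 t 42.8083
free [-0.  -0.9  0.3]
0.087 [0.5123 0.3781 0.0868] [ 0.9  0.5 -0.3]
0.085 [0.5123 0.3781 0.0848] [-1.   0.8 -1.1]
0.083 [0.5122 0.3781 0.0828] [ 0.2  0.3 -1.4]
0.0815 [0.5123 0.3782 0.0814] [ 0.2  1.3 -2.2]
0.081 [0.5123 0.3782 0.0812] [-1.   0.4  2.9]
45.975
```

No contact force appeared at the lip height and contact came only at about 0.081, so the feet are home. Releasing and checking.

```bash
python3 - <<'E'
from h import *
ctrl.set_gripper(.08); ctrl.move_linear([.5123,.3782,.18],.12)
x,y=slot((.512,.3755),5,-.055); ctrl.move_to([x,y,.25],quat(np.radians(5))); ctrl.hold(.3); i,im=look("w7"); print(ctrl.get_eef_pos().round(4)); print([b for h in(.096,.055) for b in blobs(i,col(im,"blue"),h,300)])
P=w2p(i,[(.512+sx,.3802+sy,.096) for sx in(-.023,.023) for sy in(-.033,.033)]); print("expected",P.round().tolist())
ctrl.move_to([.2,-.5,.3],quat(-1.3)); s,sm=look("s7","side"); t,tm=look("t7","top"); print(ctrl.get_clock())
print("yel",blobs(t,col(tm,"yellow"),.055))
a=np.hstack([cv2.resize(sm[110:320,120:370],(457,384)),cv2.resize(im[:230,150:370],(340,384))]); cv2.imwrite("pics/c7.png",a)
cv2.imwrite("pics/c7t.png",cv2.resize(tm[90:250,60:460],(800,320)))
E
```

```text
[0.5163 0.3212 0.2493]
[(0.5118, 0.3825, 105.4, 79.4, -84.9, [261.0, 122.0]), (0.5123, 0.3794, 119.9, 90.3, -84.9, [261.0, 122.0])]
expected [[237.0, 158.0], [241.0, 93.0], [280.0, 162.0], [287.0, 97.0]]
51.6167
yel [(0.5123, -0.3921, 122.4, 91.1, -81.5, [427.0, 189.0])]
```

View pics/c7.png

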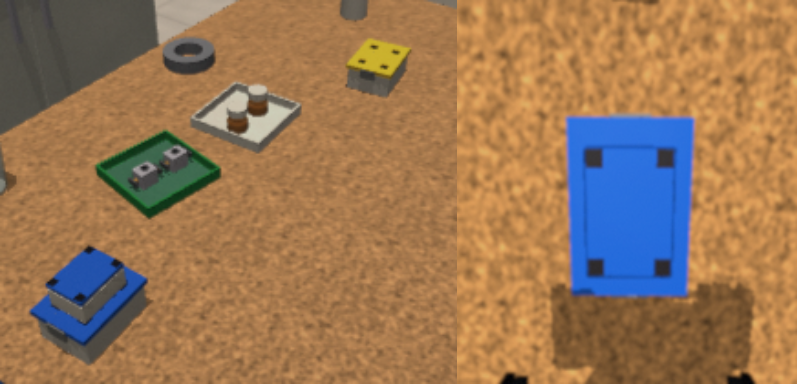

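View pics/c7t.png

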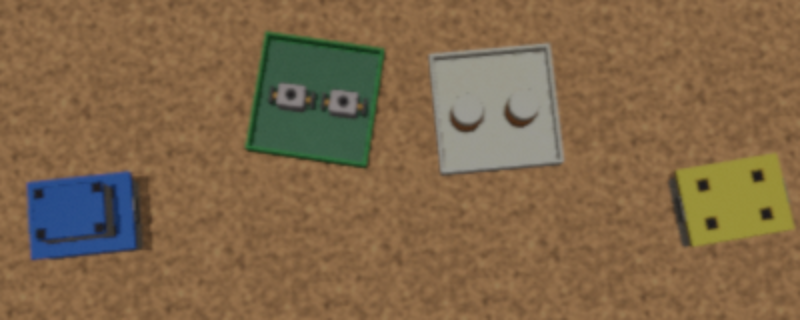

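The pictures show the tub level and centred on the blue lid, both jars upright in the white tray and both clamp heads in the green tray. The yellow box hasn't moved. Handing in.

```bash
python3 - <<'E'
from h import *
print(ctrl.get_grip_width(),ctrl.get_ft_force().round(1),ctrl.get_clock()); ctrl.job_done()
E
```

```text
0.0801507128406527 [ 0.3 -0.8  0.2] 51.6167
the job is handed in; nothing more can be done
```

I handed the job in at 51.6 s with everything placed. Both jars went into the white tray, then both clamp heads into the green tray, then the tub onto the blue box. The arm was clear with the gripper open.

- **Trays:** the last side and top pictures show both jars upright in the white tray and both clamp heads lying in the green tray.
- **Tub:** going down, nothing resisted at lid height. Contact came only at about the seated height (TCP 0.081 m), with about 3 N. Afterwards it looked level and centred. I did not measure its final height by camera, because the pictures cannot resolve a millimetre.
- **Yellow box:** it measured within 0.1 mm and 0.2° of its starting pose in the top picture, which is within measurement noise.
- **Disagreement:** the wrist camera read positions about 4 mm further in y than the top camera. I measured the tub and box from the same relative wrist pose so that this offset cancelled. No other check failed.

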